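# Fetch the rear wash basket from a crowded hook

## Robot

A 6-joint arm with a two-finger parallel gripper is mounted at the origin on the work surface. World frame = base frame: x ahead of the robot, y to its left, z up, the work surface at z = 0. Lengths are in m, angles in rad, forces in N, time in s.
With the tool pointing down it reaches from about 0.35 to 0.875 m from the base axis. Payload 15.5 kg.
Tool frame: the origin (TCP) lies on the front face of the gripper's body, between the roots of the fingers; the fingertips stand 73 mm ahead of it and the grasp point (between the pads) lies 54 mm ahead of it; z points along the fingers, y is the line along which they close (so a half turn about z gives the same grasp; the last joint's range is limited). The gripper opens to 85 mm and grips with 20 to 120 N. Pads are 22 mm wide; open, the fingers measure 114 mm over their backs; the gripper's body (76 mm by 85 mm) begins 54 mm behind the grasp point. The pads swing forward as they close: fully open they stand 13 mm farther back than shut.
Start: joints at [1.137, 0.494, 1.345, -0, 1.302, -0.096], TCP at [0.208, 0.589, 0.304] pointing down, gripper open.
Joint ranges: [-2.91, 2.91], [-0.82, 2.16], [0.22, 2.67], [-1.22, 4.37], [0.12, 2.79], [-3.08, 3.08]. Speed limits (rad/s): [1.89, 1.89, 2.57, 3.01, 3.01, 3.01].

## Interface

Orientations are given as a 3x3 rotation matrix whose columns are the frame's x, y, z axes.
In Python, from workcell import arm gives the robot as it stands.
- The arm moves only by the tool carry_out, never from a script. Its arguments are lists of equal length, an entry for each row: "delta_pos": the shift along the tool's x, y, z in mm, a list of three; "yaw": the turn about the tool's z in rad. In form: {"delta_pos": [[x, y, z], ...], "yaw": [yaw, ...]}. A call has 1 to 8 rows; each row shifts and turns the commanded pose from where the row before left it, along the tool's axes as they then stand; what a row does not reach is not made up. A row lasts 1/8 s, in which the tool goes at most 62.5 mm and 10.7 degrees, less where a joint would pass 70% of its speed; a pose out of reach is approached as far as the arm can. A call is refused whole if a number of a shift passes 62.5 or a number of a turn 0.188, either way. A call with a gripper value outside its range is refused whole. "claw" is the opening in per cent of the stroke, from 0 (shut) to 100 (fully open), set as the call begins (left out, the last holds). The fingers move at their own pace and stop on an object; "newtons" is the grip in N (left out, the last holds). Time passes only in rows, so rows that do not move let the fingers close. It gives the time, the measured TCP pose, the force, the opening and the grip force at its end, in the units of the state.
- arm.read_state(): the state, without advancing time (a new reading comes with each control period).
- arm.capture(name): name is "scene" or "top" or "wrist"; returns the picture (384x512x3 uint8, blue, green, red); there is no depth.
- arm.camera_info(name): a dict with "K" (3x3 intrinsics, pixels), "eye" and "orientation" of the camera in the world. Camera axes: x right, y down, z forward; pixel columns grow to the right and rows downward; lengths in m; the calibration is good to about 2 mm. A picture is of the moment at which its call begins: read the wrist's pose just before it. camera_info takes no time and is no camera call; for the wrist camera it gives the pose at the moment of the call.
- arm.job_done(): hands the job in; it is judged then, once.
Trained networks look in the newest picture that a camera, given by its name, has taken for a name from the list of things; names that differ only in an ending like _2 or _b are one class to them, and where a whole thing is asked for, a point or a joint stands for the part that bears it (a point fixed in the world has none). Each returns a list of dicts, best first, with "p" (0 to 1); they miss things now and then, are a little off and sometimes report something else, mostly with a low value. They report only what shows in the picture. A call takes as long as a camera call. They do not tell look-alikes from the thing itself.
- arm.cut_out(label, camera): "pixels" (384x512 bool, what is visible of it) and "location" ([column, row] in pixels, amid what is visible of it).
- arm.mark_of(label, camera): "location" ([column, row] in pixels: a listed point, or the origin of a listed thing).
The state is a dict: "clock": time; "q": joint angles; "dq": joint speeds; "joint_efforts": joint torques, N m; "tcp_pos": TCP position; "eef_rot": TCP orientation; "ft_force": force on the tool from outside, world axes, zero at the start; "wrist_torque": the same for the moment, N m; "finger_gap": finger opening in m; "grasp_force": force on a finger pad.
Only numpy, scipy, OpenCV 4.12 (cv2) and the standard library are available. Lean on these libraries where they do the work, as an engineer would, in place of code of your own. Each camera call takes 0.05 s, during which the arm holds its last target. There are 200 camera calls.

## Task

The round fossil wash basket we need is at the back of the hook that carries two baskets, behind a rectangular one. Move the rectangular basket over to the empty hook and leave it hanging there, then take the round basket off and stand it upright on the dark sorting pad, wholly on the pad. Let go of both.

Things in the scene. Friction and masses are not known exactly. Their poses are not given: they have to be found in the camera images.
- front_grip (a point): Centre of the white grip tab (10 x by 24 y by 48 z mm) atop the handle of the FRONT basket: rectangular steel, 36 x by 66 y, 45 high, hung near the crowded hook's lip. Point: 132 above the basket's underside, 24 above the top and 32 above the underside of the handle's crossbar (along y). Window below it 59 wide, 55 high; the arm passes through it along x (+x to the post). Loose, under 0.2 kg.
- rear_grip (a point): Centre of the grip tab of the wanted REAR basket: round steel, 52 mm across, 45 high, flat bottom, about 64 mm behind the front one on the same hook. Handle, tab, heights and axes as the front basket's (point 132 above the underside); window 46 wide. Loose, under 0.2 kg. Pinch tabs across their 24 mm from above. A like round basket alone on a third hook is not wanted.
- spare_arm (a point): EMPTY hook: middle of the top of its level arm, 140 mm over the bench; x along it to the post, z up. Arm 14 wide, 8 thick, from a 12 mm high lip at x -79 to a post at x +80, no higher. All 3 stands are alike, fixed, lips towards the robot, in a row with the pad in any order; the front basket hangs about 45 behind its lip. To unhook, lift 25-30 mm, draw along -x till its middle is 45 past the lip.
- pad_top (a point): Centre of the top of the dark sorting pad: 150 x 150 mm, 10 mm thick, flat, firm and fixed on the bench; x and y along its sides, z up. Hung baskets reach 196 mm above the bench: carry a basket with its underside above that to pass over the row. Stands and pad are about 190 mm apart, centre to centre.
Things that resemble listed ones, but are neither listed nor needed, are in the scene too. Leave any blue or purple look-alike of the part that bears spare_arm alone.

How it is judged:
By the outcome, as a careful person would: the job done as asked, in the order asked, and still so for the second after the job is handed in, with the robot touching nothing.
It also fails if it takes over 61 s, if anything falls off the work surface, if the arm or the gripper's body presses on something with over 40 N, if the wrist force passes 120 N, or if a joint passes its speed limit or range.

## Working session

There is one attempt and no reset: what is moved stays moved. The work goes in short steps, Python scripts to look and compute and a tool call to move; the robot and the scene stay as the last step left them, time stands still between calls to the robot, and variables do not carry over. Pictures are saved under pics/ and viewed, at most 10 in all, crops included, and the job is handed in when it is done.

Besides the shell and the picture viewer there is one more tool, called by a JSON object that holds its "method" and its "body", one argument or row to a line. carry_out: Moves the arm, as the interface text tells. Its arguments: {"type":"object","properties":{"delta_pos":{"type":"array","items":{"type":"array","items":{"type":"number"}}},"yaw":{"type":"array","items":{"type":"number"}},"claw":{"type":"number"},"newtons":{"type":"number"}},"required":["delta_pos","yaw"]}

```bash
mkdir -p pics; ls; python3 - <<'E'
from workcell import arm
import cv2,numpy as np
np.set_printoptions(precision=3,suppress=True)
s=arm.read_state();print(s['clock'],s['tcp_pos'],s['eef_rot'])
for c in ['scene','top','wrist']:
    im=arm.capture(c);cv2.imwrite(f'pics/{c}0.png',im)
    i=arm.camera_info(c);print(c,i['K'],i['eye'],i['orientation'])
    for l in ['front_grip','rear_grip','spare_arm','pad_top']:
        print(l,[(np.round(d['location'],1),round(d['p'],2)) for d in arm.mark_of(l,c)])
a=cv2.imread('pics/scene0.png');b=cv2.imread('pics/top0.png')
cv2.imwrite('pics/both.png',np.vstack([a,b])[:, :])
cv2.imwrite('pics/both.png',cv2.resize(np.hstack([a,b]),(800,300)))
E
```

```text
pics
0.0 [0.208 0.589 0.303] [[-0.943  0.332 -0.001]
 [ 0.332  0.943 -0.001]
 [ 0.    -0.001 -1.   ]]
scene [[375.141   0.    254.715]
 [  0.    375.141 191.275]
 [  0.      0.      1.   ]] [0.595 0.584 1.068] [[-0.975  0.182 -0.128]
 [ 0.223  0.788 -0.573]
 [-0.004 -0.587 -0.809]]
front_grip [(array([256.9, 305.2]), 0.84), (array([229.6, 262.9]), 0.62)]
rear_grip [(array([229.7, 313.7]), 0.9)]
spare_arm [(array([292.5, 166.8]), 0.88), (array([211.8, 148.9]), 0.87), (array([338. , 253.1]), 0.77), (array([260.9,  99.3]), 0.63)]
pad_top [(array([231.2, 263.7]), 0.96)]
top [[365.419   0.    255.157]
 [  0.    365.419 189.744]
 [  0.      0.      1.   ]] [ 0.245 -0.111  1.178] [[-0.027 -0.981  0.19 ]
 [-0.999  0.032  0.022]
 [-0.028 -0.189 -0.982]]
front_grip [(array([127.4, 164.7]), 0.68)]
rear_grip [(array([124.2, 137.8]), 0.72)]
spare_arm [(array([318.2, 151.9]), 0.91), (array([278. , 234.5]), 0.83), (array([160.7, 252.5]), 0.74), (array([401.1, 226. ]), 0.6)]
pad_top [(array([205.6, 162.8]), 0.87)]
wrist [[316.1     0.    255.3  ]
 [  0.    316.1   194.089]
 [  0.      0.      1.   ]] [0.135 0.614 0.374] [[ 0.332  0.9    0.283]
 [ 0.943 -0.317 -0.1  ]
 [-0.     0.301 -0.954]]
front_grip []
rear_grip []
spare_arm []
pad_top []
```

View pics/scene0.png

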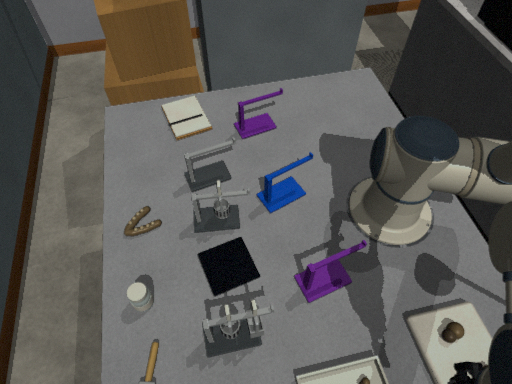

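View pics/top0.png

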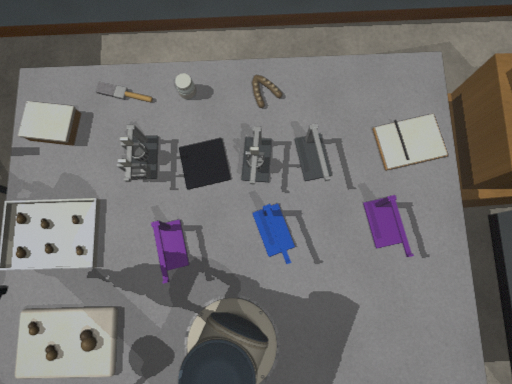

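The scene shows the crowded hook near scene (235,325), the pad at (230,265), the lone basket at (220,205), and the grey empty hook at (210,160). In the top view those are at x≈127–158, 205, 257 and 318. The blue and purple hooks stand nearer the robot.

```bash
cat > h.py <<'E'
from workcell import arm
import cv2,numpy as np
np.set_printoptions(precision=4,suppress=True)
def ray(c,p,i=None):
    i=i or arm.camera_info(c);K=np.array(i['K']);d=np.array(i['orientation'])@np.linalg.solve(K,[p[0],p[1],1]);return np.array(i['eye']),d/np.linalg.norm(d)
def tri(*rs):
    A=sum(np.eye(3)-np.outer(d,d) for e,d in rs);b=sum((np.eye(3)-np.outer(d,d))@e for e,d in rs)
    x=np.linalg.solve(A,b);return x,[1000*np.linalg.norm(np.cross(x-e,d)) for e,d in rs]
def atz(r,z): return r[0]+r[1]*(z-r[0][2])/r[1][2]
def proj(c,X):
    i=arm.camera_info(c);v=np.array(i['K'])@(np.array(i['orientation']).T@(np.array(X)-i['eye']));return v[:2]/v[2]
E
python3 - <<'E'
from h import *
P=dict(front=((256.9,305.2),(127.4,164.7)),rear=((229.7,313.7),(124.2,137.8)),spare=((211.8,148.9),(318.2,151.9)),pad=((231.2,263.7),(205.6,162.8)))
for k,(a,b) in P.items(): print(k,*tri(ray('scene',a),ray('top',b)))
def crop(f,x,y,w=80,h=60): return cv2.resize(cv2.imread(f)[y:y+h,x:x+w],None,fx=5,fy=5,interpolation=cv2.INTER_CUBIC)
cv2.imwrite('pics/crops.png',np.vstack([np.hstack([crop('pics/scene0.png',172,130),crop('pics/top0.png',280,122)]),np.hstack([crop('pics/scene0.png',195,293),crop('pics/top0.png',100,122)])]))
E
```

```text
front [0.525  0.2793 0.1668] [np.float64(1.278832903902974), np.float64(1.278832903902976)]
rear [0.5973 0.2877 0.182 ] [np.float64(5.667223755976209), np.float64(5.667223755976324)]
spare [ 0.5506 -0.2745  0.1434] [np.float64(1.6697483374494568), np.float64(1.6697483374495494)]
pad [0.5635 0.0801 0.0066] [np.float64(5.1784926082465335), np.float64(5.178492608246378)]
```

View pics/crops.png

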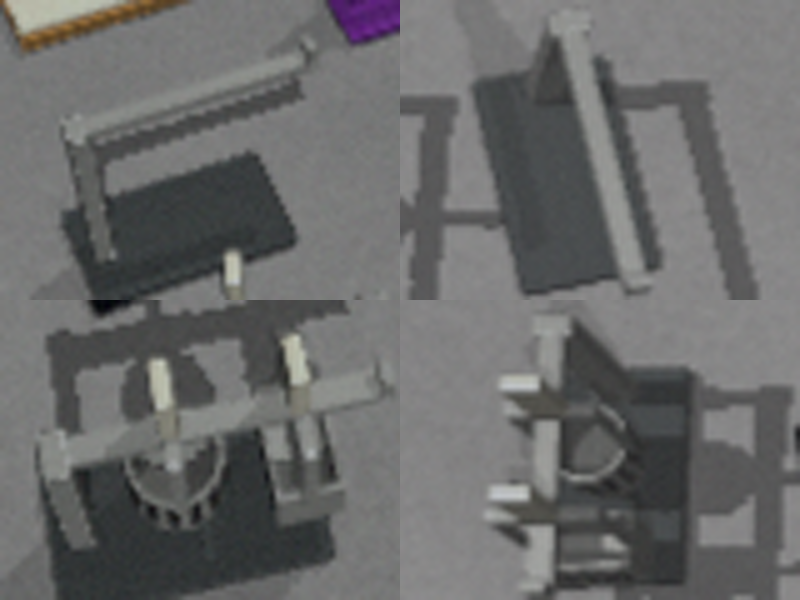

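The crops give both arm axes. The spare arm runs from its post at top (314,128) to its lip at (327,178). The crowded arm runs from (130,127) to (128,178), with the front tab nearest the lip.

```bash
cat >> h.py <<'E'
def step(target,yaw):  # tool deltas (mm, rad) to TCP target with hook yaw
    s=arm.read_state();R=np.array(s['eef_rot']);y0=np.arctan2(-R[0,1]*-1*-1,R[1,1])
    d=R.T@(np.array(target)-s['tcp_pos'])*1000
    print('clock %.2f'%s['clock'],'tcp',np.array(s['tcp_pos']),'yaw',round(y0,4),'shift tool',d,'turn',round(y0-yaw,4),'F',np.array(s['ft_force']),'gap',s['finger_gap'])
E
python3 - <<'E'
from h import *
for n,L in dict(spare=(('top',(314,127.6),(327,178)),('scene',(187.6,155.6),(232,143))),crowd=(('top',(130.4,127),(128,178)),('scene',(206,322),(272,310)))).items():
    for c,a,b in L:
        A=atz(ray(c,a),.14);B=atz(ray(c,b),.14);print(n,c,A,B,np.linalg.norm(A-B),'yaw',np.arctan2(*(A-B)[1::-1]))
for c,p in (('scene',(256.9,305.2)),('top',(127.4,164.7))): print('front',c,atz(ray(c,p),.172))
for c,p in (('scene',(229.7,313.7)),('top',(124.2,137.8))): print('rear',c,atz(ray(c,p),.172))
for c,p in (('scene',(211.8,148.9)),('top',(318.2,151.9))): print('spare',c,atz(ray(c,p),.14))
for c,p in (('scene',(231.2,263.7)),('top',(205.6,162.8))): print('pad',c,atz(ray(c,p),.01))
step([.525,.2793,.304],0)
E
```

```text
spare top [ 0.6288 -0.2678  0.14  ] [ 0.4739 -0.2965  0.14  ] 0.15755656657832318 yaw 0.18317531241446752
spare scene [ 0.6313 -0.2652  0.14  ] [ 0.4784 -0.2876  0.14  ] 0.15447322240535444 yaw 0.145888899102606
crowd top [0.6513 0.2847 0.14  ] [0.4931 0.2857 0.14  ] 0.1581360761442268 yaw -0.0065405611279582224
crowd scene [0.6523 0.2835 0.14  ] [0.4879 0.2911 0.14  ] 0.16451767585109928 yaw -0.04596386752003125
front scene [0.5243 0.2817 0.172 ]
front top [0.5248 0.2768 0.172 ]
rear scene [0.5922 0.2871 0.172 ]
rear top [0.6062 0.2894 0.172 ]
spare scene [ 0.5491 -0.2765  0.14  ]
spare top [ 0.5533 -0.2758  0.14  ]
pad scene [0.5591 0.0843 0.01  ]
pad top [0.5674 0.0774 0.01  ]
clock 0.75 tcp [0.2077 0.5895 0.3039] yaw -0.3388 shift tool [-402.3358 -187.0905   -0.1093] turn -0.3388 F [ 0.6544 -0.0923  0.0718] gap 0.0857332519706619
```

{"method": "carry_out", "body": {
  "delta_pos": [
    [-48,-24,0],
    [-48,-24,0],
    [-48,-24,0],
    [-48,-24,0],
    [-48,-24,0],
    [-48,-24,0],
    [-48,-24,0],
    [-30,-12,0]
  ],
  "yaw": [0,0,0,0,0,0,0,-0.16]
}}

```text
clock: 1.75
tcp_pos: [0.4946, 0.2961, 0.304]
eef_rot: [[-0.984, 0.177, 0.0], [0.177, 0.984, -0.0], [-0.0, -0.0, -1.0]]
ft_force: [0.8, 0.7, -0.0]
finger_gap: 0.0858
grasp_force: 0.0
```

{"method": "carry_out", "body": {
  "delta_pos": [
    [0,0,0],
    [0,0,0],
    [0,0,0]
  ],
  "yaw": [-0.16,0,0]
}}

```text
clock: 2.12
tcp_pos: [0.4928, 0.2983, 0.3039]
eef_rot: [[-1.0, 0.022, -0.0], [0.022, 1.0, 0.0], [0.0, 0.0, -1.0]]
ft_force: [0.2, -0.2, 0.7]
finger_gap: 0.0857
grasp_force: 0.0
```

```bash
python3 - <<'E'
from h import *
im=arm.capture('wrist');cv2.imwrite('pics/w1.png',im)
for l,z in (('front_grip',.172),('rear_grip',.172),('spare_arm',.14)):
    for d in arm.mark_of(l,'wrist'): print(l,round(d['p'],2),d['location'],atz(ray('wrist',d['location']),z))
step([.525,.2793,.226],-.02)
E
```

```text
rear_grip 0.7 [239.6, 337.1] [0.5966 0.2834 0.172 ]
clock 2.33 tcp [0.4928 0.2984 0.3039] yaw -0.0196 shift tool [-32.5226 -18.417   77.9345] turn 0.0004 F [ 1.3728 -0.9074  0.0403] gap 0.08521240557967769
```

View pics/w1.png

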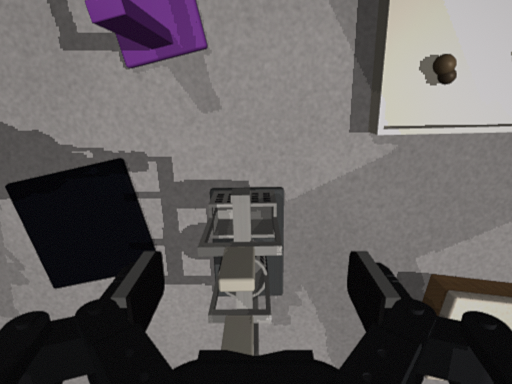

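```bash
python3 - <<'E'
from h import *
for n,X in dict(front=(.525,.28,.172),fronttop=(.525,.28,.196),rear=(.597,.287,.172),rt=(.597,.287,.196),lip=(.49,.287,.14),post=(.651,.284,.14)).items(): print(n,proj('wrist',X))
im=cv2.imread('pics/w1.png');cv2.imwrite('pics/w1c.png',cv2.resize(im[170:384,150:350],None,fx=2.8,fy=2.8,interpolation=cv2.INTER_CUBIC))
E
```

```text
front [231.4145 255.0962]
fronttop [228.6988 273.2186]
rear [244.2383 337.3561]
rt [243.0917 362.1253]
lip [241.503  194.6648]
post [243.924  359.6468]
```

View pics/w1c.png

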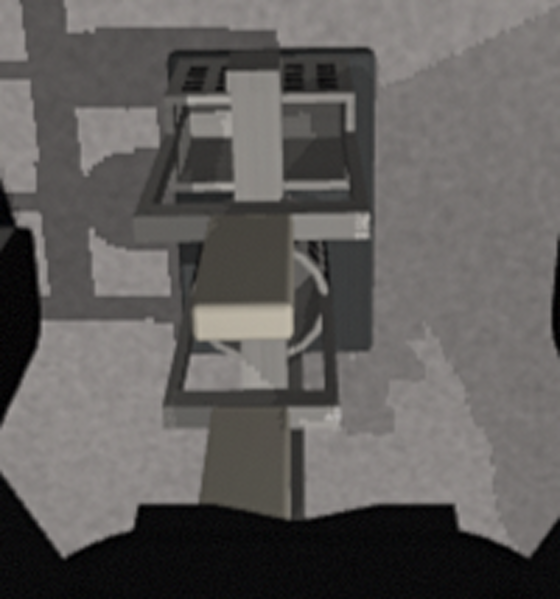

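The wrist view has the front tab's top centred at about (237,285). The rear tab's foot is at about (239,316), and the lip at about (242,194).

```bash
python3 - <<'E'
from h import *
print('ftop',atz(ray('wrist',(237.2,284.8)),.196))
for a in ((219.6,279.3),(254.6,278.6)):print('edge',atz(ray('wrist',a),.196))
for a in ((225.5,316),(253,315.5)):print('rear foot',atz(ray('wrist',a),.148))
for a in ((150+165/2.8,170+408/2.8),(150+338/2.8,170+406/2.8)):print('rear bar',atz(ray('wrist',a),.148))
for a in ((150+133/2.8,170+213/2.8),(150+367/2.8,170+211/2.8)):print('front bar',atz(ray('wrist',a),.148))
for a in ((150+226/2.8,170+70/2.8),(150+281/2.8,170+68/2.8)):print('lip',atz(ray('wrist',a),.152))
E
```

```text
ftop [0.5337 0.2851 0.196 ]
edge [0.5294 0.2739 0.196 ]
edge [0.5293 0.2965 0.196 ]
rear foot [0.5959 0.2702 0.148 ]
rear foot [0.5958 0.2937 0.148 ]
rear bar [0.5953 0.2561 0.148 ]
rear bar [0.5956 0.3088 0.148 ]
front bar [0.5295 0.2512 0.148 ]
front bar [0.5301 0.3173 0.148 ]
lip [0.4863 0.2797 0.152 ]
lip [0.486  0.2942 0.152 ]
```

{"method": "carry_out", "body": {
  "delta_pos": [
    [-21,-6,0],
    [-21,-6.5,0],
    [0,0,30],
    [0,0,30],
    [0,0,18],
    [0,0,0]
  ],
  "yaw": [0,0,0,0,0,0]
}}

```text
clock: 3.08
tcp_pos: [0.5351, 0.2843, 0.2246]
eef_rot: [[-1.0, 0.019, -0.002], [0.019, 1.0, -0.001], [0.002, -0.001, -1.0]]
ft_force: [-0.4, -0.1, 1.3]
finger_gap: 0.0851
grasp_force: 0.0
```

{"method": "carry_out", "body": {
  "delta_pos": [
    [0,0,0],
    [0,0,0],
    [0,0,0],
    [0,0,0],
    [0,0,0],
    [0,0,0]
  ],
  "yaw": [0,0,0,0,0,0],
  "claw": 0,
  "newtons": 40
}}

```text
clock: 3.82
tcp_pos: [0.535, 0.2849, 0.2265]
eef_rot: [[-1.0, 0.019, 0.001], [0.019, 1.0, 0.0], [-0.001, 0.0, -1.0]]
ft_force: [-1.1, 0.5, 5.3]
finger_gap: 0.0236
grasp_force: 39.1
```

{"method": "carry_out", "body": {
  "delta_pos": [
    [0,0,-14],
    [0,0,-14],
    [0,0,0],
    [25,0,0],
    [35,0,0],
    [35,0,0],
    [10,0,0],
    [0,0,0]
  ],
  "yaw": [0,0,0,0,0,0,0,0]
}}

```text
clock: 4.82
tcp_pos: [0.4299, 0.2869, 0.2541]
eef_rot: [[-1.0, 0.018, 0.0], [0.018, 1.0, 0.0], [-0.0, 0.0, -1.0]]
ft_force: [0.3, 0.6, -0.7]
finger_gap: 0.023
grasp_force: 39.3
```

```bash
python3 - <<'E'
from h import *
step([0.43,.285,.41],.165)
im=arm.capture('scene');cv2.imwrite('pics/s2.png',cv2.resize(im[200:384,150:400],(750,552)))
E
```

```text
clock 4.83 tcp [0.4299 0.2869 0.2541] yaw -0.0182 shift tool [  -0.2254   -1.8777 -155.9342] turn -0.1832 F [ 0.3078  0.6049 -0.7398] gap 0.023041372066143224
```

View pics/s2.png

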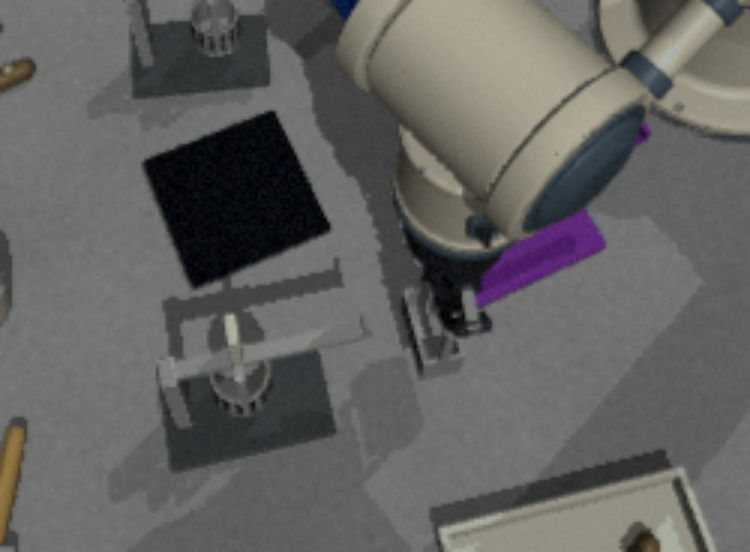

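The front basket hangs clear in the gripper, and the round one is still on the hook. Next I lift and cross to the empty hook.

{"method": "carry_out", "body": {
  "delta_pos": [
    [0,0,-40],
    [0,0,-40],
    [0,0,-40],
    [0,0,-36],
    [-3,-30,0],
    [-3,-48,0],
    [-3,-48,0],
    [-3,-48,0]
  ],
  "yaw": [0,0,0,0,0,0,0,0]
}}

```text
clock: 5.88
tcp_pos: [0.4396, 0.1108, 0.4101]
eef_rot: [[-1.0, 0.019, 0.001], [0.019, 1.0, -0.0], [-0.001, -0.0, -1.0]]
ft_force: [1.6, 1.2, -0.9]
finger_gap: 0.0235
grasp_force: 39.7
```

{"method": "carry_out", "body": {
  "delta_pos": [
    [0,-48,0],
    [0,-48,0],
    [0,-48,0],
    [0,-48,0],
    [0,-48,0],
    [0,-48,0],
    [0,-48,0],
    [0,-48,0]
  ],
  "yaw": [0,0,0,0,0,0,0,0]
}}

```text
clock: 6.88
tcp_pos: [0.4315, -0.2741, 0.41]
eef_rot: [[-1.0, 0.02, 0.001], [0.02, 1.0, -0.0], [-0.001, -0.0, -1.0]]
ft_force: [0.5, -0.1, -1.0]
finger_gap: 0.0232
grasp_force: 39.7
```

{"method": "carry_out", "body": {
  "delta_pos": [
    [0,-26,0],
    [0,0,0],
    [0,0,0],
    [0,0,0]
  ],
  "yaw": [-0.09,-0.09,0,0]
}}

```text
clock: 7.38
tcp_pos: [0.4311, -0.2976, 0.4099]
eef_rot: [[-0.987, -0.158, 0.0], [-0.158, 0.987, -0.0], [-0.0, -0.0, -1.0]]
ft_force: [-0.3, 0.4, -1.4]
finger_gap: 0.0233
grasp_force: 39.8
```

```bash
python3 - <<'E'
from h import *
im=arm.capture('wrist');cv2.imwrite('pics/w2.png',im)
for d in arm.mark_of('spare_arm','wrist'): print(round(d['p'],2),d['location'],atz(ray('wrist',d['location']),.14))
for x in (-.079,0,.08): print(proj('wrist',(.551+.987*x,-.276+.164*x,.14)))
step([0.423,-.297,.41],.165)
E
```

```text
0.9 [417.7, 81.5] [ 0.3164 -0.1497  0.14  ]
0.88 [69.0, 31.6] [ 0.3265 -0.4984  0.14  ]
[257.3166 204.6159]
[257.4745 265.9814]
[257.6158 320.8489]
clock 7.47 tcp [ 0.431  -0.2973  0.41  ] yaw 0.1602 shift tool [ 7.8871  1.5672 -0.0394] turn -0.0048 F [ 0.1111  0.1392 -0.9121] gap 0.02319521742858239
```

View pics/w2.png

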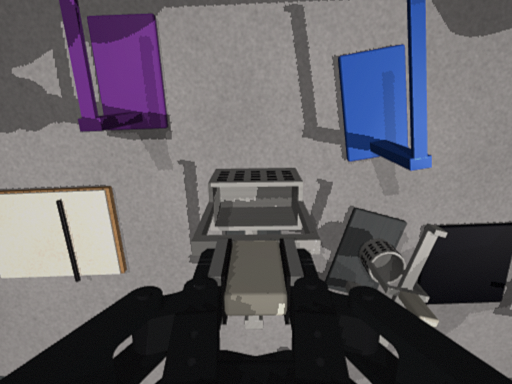

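The basket hides the spare arm, but its post cap shows at (254,322). I had predicted (257,321), so it fits well inside the window's play.

{"method": "carry_out", "body": {
  "delta_pos": [
    [8,1,0],
    [0,0,35],
    [0,0,40],
    [0,0,40],
    [0,0,30],
    [0,0,10.5],
    [0,0,0]
  ],
  "yaw": [0,0,0,0,0,0,0]
}}

```text
clock: 8.35
tcp_pos: [0.4227, -0.2977, 0.2546]
eef_rot: [[-0.987, -0.16, -0.0], [-0.16, 0.987, 0.0], [0.0, 0.0, -1.0]]
ft_force: [-0.8, -0.7, -0.7]
finger_gap: 0.0232
grasp_force: 39.8
```

```bash
python3 - <<'E'
from h import *
step([0.537,-.2795,.2545],.165)
a=arm.capture('scene');b=arm.capture('top')
cv2.imwrite('pics/s3.png',np.hstack([cv2.resize(a[100:220,160:280],(400,400)),cv2.resize(b[110:230,260:380],(400,400))]))
E
```

```text
clock 8.35 tcp [ 0.4227 -0.2977  0.2546] yaw 0.161 shift tool [-115.7057   -0.3517    0.073 ] turn -0.004 F [-0.8484 -0.7301 -0.6862] gap 0.02316913056313913
```

View pics/s3.png

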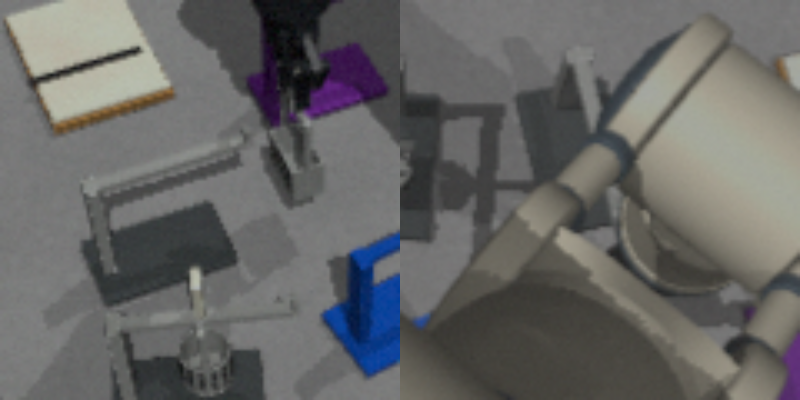

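The scene view has the basket just off the lip at (250,135), with its bar in line with the arm. I'll insert it.

{"method": "carry_out", "body": {
  "delta_pos": [
    [-10,0,0],
    [-20,0,0],
    [-20,0,0],
    [-10,0,0],
    [0,0,0]
  ],
  "yaw": [0,0,0,0,0]
}}

```text
clock: 9.07
tcp_pos: [0.4828, -0.2877, 0.2541]
eef_rot: [[-0.987, -0.162, -0.0], [-0.162, 0.987, 0.0], [0.0, 0.0, -1.0]]
ft_force: [-0.4, 0.4, -2.6]
finger_gap: 0.0234
grasp_force: 39.8
```

{"method": "carry_out", "body": {
  "delta_pos": [
    [-20,0,0],
    [-25,0,0],
    [-10,0,0],
    [0,0,0]
  ],
  "yaw": [0,0,0,0]
}}

```text
clock: 9.57
tcp_pos: [0.5361, -0.2791, 0.2541]
eef_rot: [[-0.987, -0.161, -0.001], [-0.161, 0.987, 0.0], [0.001, 0.0, -1.0]]
ft_force: [0.7, -0.2, -0.4]
finger_gap: 0.0235
grasp_force: 39.8
```

```bash
python3 - <<'E'
from h import *
step([0.537,-.2795,.2265],.165)
a=arm.capture('scene')
w=arm.capture('wrist')
cv2.imwrite('pics/s4.png',np.hstack([cv2.resize(a[100:220,160:280],(400,400)),cv2.resize(w[184:384,160:360],(400,400))]))
E
```

```text
clock 9.57 tcp [ 0.5361 -0.2791  0.2541] yaw 0.1617 shift tool [-0.8095 -0.5136 27.6485] turn -0.0033 F [ 0.6572 -0.1883 -0.4468] gap 0.023544697547318628
```

View pics/s4.png

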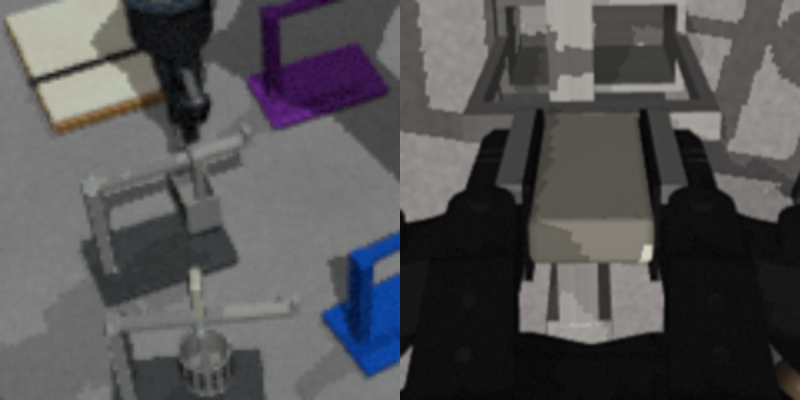

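The arm passes through the window about 4 mm left of the tab's centre. I'll centre it, lower and release.

{"method": "carry_out", "body": {
  "delta_pos": [
    [0,-4,0],
    [0,0,10],
    [0,0,10],
    [0,0,5],
    [0,0,2.5],
    [0,0,0]
  ],
  "yaw": [0,0,0,0,0,0]
}}

```text
clock: 10.42
tcp_pos: [0.537, -0.2831, 0.2269]
eef_rot: [[-0.987, -0.161, -0.0], [-0.161, 0.987, -0.0], [0.0, -0.0, -1.0]]
ft_force: [0.7, 0.5, -1.7]
finger_gap: 0.0236
grasp_force: 39.9
```

{"method": "carry_out", "body": {
  "delta_pos": [
    [0,0,0],
    [0,0,0],
    [0,0,0],
    [0,0,0],
    [0,0,0]
  ],
  "yaw": [0,0,0,0,0],
  "claw": 60
}}

```text
clock: 11.05
tcp_pos: [0.537, -0.2832, 0.2269]
eef_rot: [[-0.987, -0.16, 0.0], [-0.16, 0.987, 0.0], [-0.0, 0.0, -1.0]]
ft_force: [-0.1, -0.1, -0.4]
finger_gap: 0.0508
grasp_force: 0.0
```

{"method": "carry_out", "body": {
  "delta_pos": [
    [0,0,-15],
    [0,0,-30],
    [0,0,-35],
    [0,0,-20],
    [15,0,0],
    [0,0,0]
  ],
  "yaw": [0,0,0,0,0,0],
  "claw": 100
}}

```text
clock: 11.8
tcp_pos: [0.5208, -0.2855, 0.3266]
eef_rot: [[-0.987, -0.16, -0.001], [-0.16, 0.987, 0.0], [0.001, 0.001, -1.0]]
ft_force: [-0.4, 0.2, -0.2]
finger_gap: 0.0855
grasp_force: 0.0
```

```bash
python3 - <<'E'
from h import *
step([0.46,.15,.32],-0.015)
a=arm.capture('scene')
w=arm.capture('wrist')
cv2.imwrite('pics/s5.png',np.hstack([cv2.resize(a[100:220,160:280],(400,400)),cv2.resize(w[184:384,160:360],(400,400))]))
E
```

```text
clock 11.80 tcp [ 0.5208 -0.2855  0.3266] yaw 0.1605 shift tool [ -9.6186 439.6599   6.8425] turn 0.1755 F [-0.3591  0.2413 -0.1895] gap 0.08550386778344271
```

View pics/s5.png

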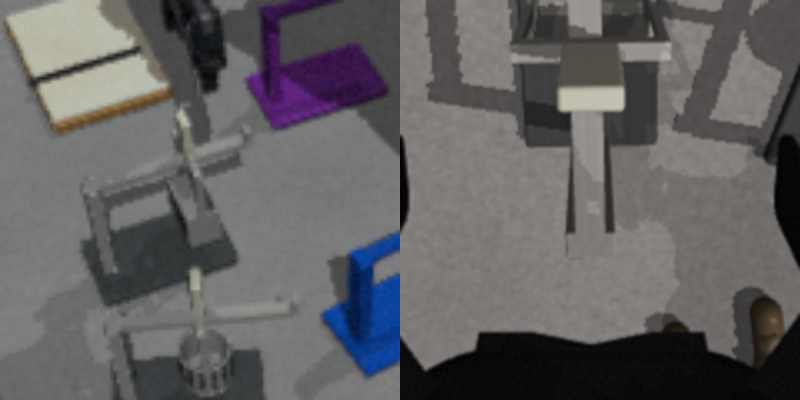

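The rectangular basket now hangs level on the empty hook, tab at (183,115) in the scene crop. Next I look at the pad on the way back.

{"method": "carry_out", "body": {
  "delta_pos": [
    [-2.5,47,0],
    [-2.5,47,0],
    [-2.5,47,0],
    [-2.5,47,0],
    [-2.5,47,0],
    [-2.5,47,0],
    [-2.5,47,0],
    [-2.5,47,0]
  ],
  "yaw": [0,0,0,0,0,0,0,0.17]
}}

```text
clock: 12.9
tcp_pos: [0.4812, 0.0898, 0.3264]
eef_rot: [[-1.0, 0.009, -0.001], [0.009, 1.0, 0.0], [0.001, 0.0, -1.0]]
ft_force: [0.6, 0.2, 0.7]
finger_gap: 0.0856
grasp_force: 0.0
```

{"method": "carry_out", "body": {
  "delta_pos": [
    [0,0,0],
    [0,0,0]
  ],
  "yaw": [0,0]
}}

```text
clock: 13.15
tcp_pos: [0.4816, 0.0881, 0.3264]
eef_rot: [[-1.0, 0.004, -0.001], [0.004, 1.0, -0.0], [0.001, -0.0, -1.0]]
ft_force: [0.6, -0.4, 0.5]
finger_gap: 0.0851
grasp_force: 0.0
```

```bash
python3 - <<'E'
from h import *
w=arm.capture('wrist');i=arm.camera_info('wrist');cv2.imwrite('pics/w6.png',w)
for d in arm.mark_of('pad_top','wrist'): print('mark',round(d['p'],2),d['location'],atz(ray('wrist',d['location'],i),.01))
m=arm.cut_out('pad_top','wrist')
for d in m[:1]:
    px=d['pixels'].astype(np.uint8);c=max(cv2.findContours(px,0,2)[0],key=cv2.contourArea)
    print(d['p'],px.sum())
    q=cv2.approxPolyDP(c,8,True)[:,0]
    for p in q: print(p,atz(ray('wrist',p,i),.01)[:2])
s=arm.capture('scene')
for d in arm.cut_out('pad_top','scene')[:1]:
    px=d['pixels'].astype(np.uint8);c=max(cv2.findContours(px,0,2)[0],key=cv2.contourArea)
    X=np.array([atz(ray('scene',p),.01)[:2]*1000 for p in c[:,0]],np.float32);print('scene',cv2.minAreaRect(X))
step([.6007,.2825,.3266],-.015)
E
```

```text
mark 0.76 [253.8, 225.5] [0.5701 0.0844 0.01  ]
0.85 11790
[296 161] [0.4837 0.1373]
[185 184] [ 0.5126 -0.0027]
[212 283] [0.6574 0.025 ]
[315 263] [0.6264 0.1683]
scene ((569.2696533203125, 85.87078094482422), (151.68377685546875, 151.8295135498047), 10.714529037475586)
clock 13.40 tcp [0.4818 0.0874 0.3268] yaw -0.0074 shift tool [-117.4528  195.9201    0.1813] turn 0.0076 F [-0.093  -0.0199  0.0323] gap 0.08529956432008744
```

{"method": "carry_out", "body": {
  "delta_pos": [
    [-10,40,0],
    [-10,40,0],
    [-10,40,0],
    [-10,40,0],
    [-8,36,0],
    [0,0,0],
    [0,0,0]
  ],
  "yaw": [0,0,0,0,0,0,0]
}}

```text
clock: 14.28
tcp_pos: [0.531, 0.2832, 0.3267]
eef_rot: [[-1.0, 0.007, -0.0], [0.007, 1.0, -0.0], [0.0, -0.0, -1.0]]
ft_force: [0.8, 0.8, 1.1]
finger_gap: 0.0855
grasp_force: 0.0
```

```bash
python3 - <<'E'
from h import *
i=arm.camera_info('wrist');w=arm.capture('wrist')
for d in arm.mark_of('rear_grip','wrist'): print('mark',round(d['p'],2),d['location'],atz(ray('wrist',d['location'],i),.172))
print([proj('wrist',(.6007+a,.2825+b,.196)) for a,b in ((-.005,-.012),(-.005,.012),(.005,.012))])
step([.6007,.2825,.2265],-.01)
cv2.imwrite('pics/w7.png',cv2.resize(w[184:384,160:360],(600,600)))
E
```

```text
mark 0.56 [255.6, 277.7] [0.5962 0.2822 0.172 ]
[array([240.2926, 294.8539]), array([272.6514, 294.6596]), array([272.5329, 306.0878])]
clock 14.38 tcp [0.531  0.2828 0.3269] yaw -0.0078 shift tool [-69.7436   0.2575 100.3841] turn 0.0022 F [ 0.1025 -0.2067  0.3094] gap 0.08550497189510016
```

View pics/w7.png

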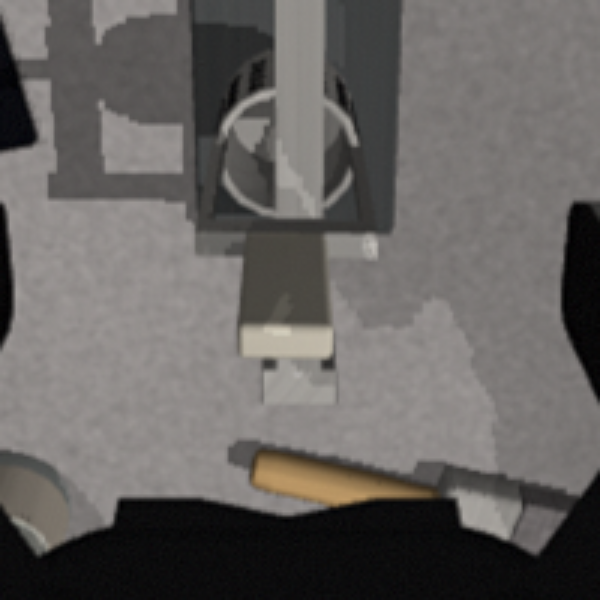

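The rear tab's top front edge is at (240–271, 292), about 2 mm nearer than I assumed.

{"method": "carry_out", "body": {
  "delta_pos": [
    [-34,0,0],
    [-33.5,0,0],
    [0,0,30],
    [0,0,35],
    [0,0,25],
    [0,0,10],
    [0,0,0]
  ],
  "yaw": [0,0,0,0,0,0,0]
}}

```text
clock: 15.25
tcp_pos: [0.5985, 0.2829, 0.227]
eef_rot: [[-1.0, 0.007, -0.0], [0.007, 1.0, -0.0], [0.0, -0.0, -1.0]]
ft_force: [-1.2, -0.4, -0.2]
finger_gap: 0.0855
grasp_force: 0.0
```

{"method": "carry_out", "body": {
  "delta_pos": [
    [0,0,0],
    [0,0,0],
    [0,0,0],
    [0,0,0],
    [0,0,0],
    [0,0,0]
  ],
  "yaw": [0,0,0,0,0,0],
  "claw": 0,
  "newtons": 40
}}

```text
clock: 16.0
tcp_pos: [0.5986, 0.2835, 0.2273]
eef_rot: [[-1.0, 0.007, 0.001], [0.007, 1.0, 0.0], [-0.001, 0.0, -1.0]]
ft_force: [-0.5, -1.3, 6.5]
finger_gap: 0.0235
grasp_force: 40.1
```

{"method": "carry_out", "body": {
  "delta_pos": [
    [0,0,-14],
    [0,0,-14],
    [0,0,0],
    [20,0,0]
  ],
  "yaw": [0,0,0,0]
}}

```text
clock: 16.5
tcp_pos: [0.5791, 0.2835, 0.2549]
eef_rot: [[-1.0, 0.007, 0.001], [0.007, 1.0, 0.0], [-0.001, 0.0, -1.0]]
ft_force: [-0.8, 0.6, -2.7]
finger_gap: 0.0231
grasp_force: 39.4
```

{"method": "carry_out", "body": {
  "delta_pos": [
    [35,0,0],
    [40,0,0],
    [40,0,0],
    [30,0,0],
    [5,0,0],
    [0,0,0]
  ],
  "yaw": [0,0,0,0,0,0]
}}

```text
clock: 17.25
tcp_pos: [0.4288, 0.2847, 0.255]
eef_rot: [[-1.0, 0.006, 0.001], [0.006, 1.0, 0.0], [-0.001, 0.0, -1.0]]
ft_force: [-0.1, 1.0, -0.8]
finger_gap: 0.0236
grasp_force: 39.5
```

{"method": "carry_out", "body": {
  "delta_pos": [
    [0,0,-40],
    [0,0,-45],
    [0,0,-45],
    [0,0,-25],
    [0,-30,0],
    [0,-40,0],
    [0,-40,0],
    [0,-40,0]
  ],
  "yaw": [0,0,0,0,0,0,0,0]
}}

```text
clock: 18.25
tcp_pos: [0.4284, 0.1331, 0.41]
eef_rot: [[-1.0, 0.007, 0.001], [0.007, 1.0, -0.0], [-0.001, -0.0, -1.0]]
ft_force: [0.5, 0.1, -1.8]
finger_gap: 0.0233
grasp_force: 40.0
```

{"method": "carry_out", "body": {
  "delta_pos": [
    [-20,-40,0],
    [-40,-11,0],
    [-40,0,0],
    [-35,0,0],
    [-7,0,0],
    [0,0,0],
    [0,0,0]
  ],
  "yaw": [0,0,0,0,0,0,0]
}}

```text
clock: 19.12
tcp_pos: [0.5685, 0.0826, 0.41]
eef_rot: [[-1.0, 0.007, -0.0], [0.007, 1.0, -0.0], [0.0, -0.0, -1.0]]
ft_force: [-0.1, -0.1, -1.8]
finger_gap: 0.0235
grasp_force: 40.2
```

{"method": "carry_out", "body": {
  "delta_pos": [
    [0,0,45],
    [0,0,50],
    [0,0,50],
    [0,0,35],
    [0,0,15],
    [0,0,8],
    [0,0,0],
    [0,0,0]
  ],
  "yaw": [0,0,0,0,0,0,0,0]
}}

```text
clock: 20.12
tcp_pos: [0.5696, 0.0827, 0.208]
eef_rot: [[-1.0, 0.007, 0.002], [0.007, 1.0, 0.0], [-0.002, 0.0, -1.0]]
ft_force: [-0.0, 0.3, -1.7]
finger_gap: 0.0235
grasp_force: 40.1
```

```bash
python3 - <<'E'
from h import *
step([.570,.083,.1973],0)
a=arm.capture('scene');cv2.imwrite('pics/s8.png',cv2.resize(a[190:370,150:330],(600,600)))
E
```

```text
clock 20.12 tcp [0.5696 0.0827 0.208 ] yaw -0.0067 shift tool [-0.3443  0.3334 10.7355] turn -0.0067 F [-0.0114  0.326  -1.7436] gap 0.023506348760865946
```

View pics/s8.png

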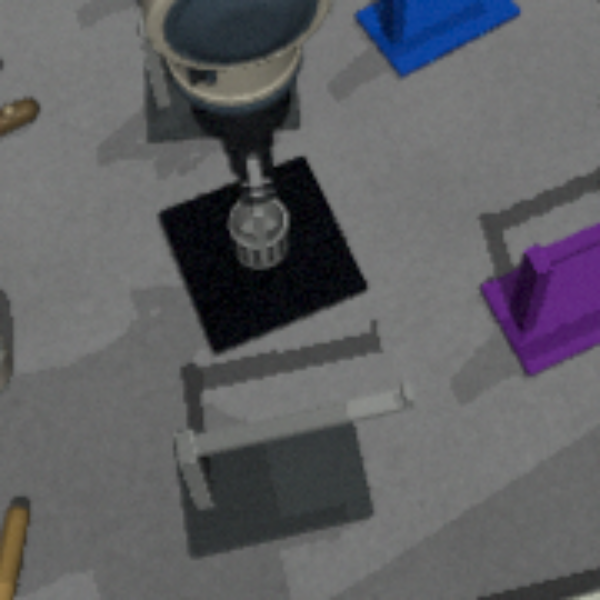

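{"method": "carry_out", "body": {
  "delta_pos": [
    [0,0,5],
    [0,0,3],
    [0,0,1],
    [0,0,1],
    [0,0,0],
    [0,0,0]
  ],
  "yaw": [0,0,0,0,0,0]
}}

```text
clock: 20.92
tcp_pos: [0.5693, 0.0826, 0.1974]
eef_rot: [[-1.0, 0.007, 0.001], [0.007, 1.0, -0.0], [-0.001, -0.0, -1.0]]
ft_force: [-2.8, -1.4, 7.9]
finger_gap: 0.0234
grasp_force: 41.3
```

{"method": "carry_out", "body": {
  "delta_pos": [
    [0,0,0],
    [0,0,0],
    [0,0,0],
    [0,0,0],
    [0,0,0],
    [0,0,0]
  ],
  "yaw": [0,0,0,0,0,0],
  "claw": 70
}}

```text
clock: 21.68
tcp_pos: [0.5691, 0.0826, 0.1969]
eef_rot: [[-1.0, 0.007, 0.0], [0.007, 1.0, -0.0], [-0.0, -0.0, -1.0]]
ft_force: [0.7, -0.2, -0.4]
finger_gap: 0.0599
grasp_force: 0.0
```

{"method": "carry_out", "body": {
  "delta_pos": [
    [0,0,-20],
    [0,0,-35],
    [0,0,-45],
    [0,0,-40],
    [30,0,0],
    [40,0,0],
    [0,0,0],
    [0,0,0]
  ],
  "yaw": [0,0,0,0,0,0,0,0]
}}

```text
clock: 22.68
tcp_pos: [0.4996, 0.0831, 0.3372]
eef_rot: [[-1.0, 0.007, 0.001], [0.007, 1.0, 0.0], [-0.001, 0.0, -1.0]]
ft_force: [0.5, 1.4, 0.6]
finger_gap: 0.0599
grasp_force: 0.0
```

```bash
python3 - <<'E'
from h import *
s=arm.read_state();print(s['tcp_pos'],s['ft_force'],s['finger_gap'])
for c in ('scene','wrist','top'):
    arm.capture(c)
    for l,z in (('rear_grip',.142),('front_grip',.172)):
        for d in arm.mark_of(l,c): print(c,l,round(d['p'],2),d['location'],atz(ray(c,d['location']),z))
print('expected',proj('scene',(.5693,.0826,.142)),proj('wrist',(.5693,.0826,.142)),proj('scene',(.537,-.283,.172)))
E
```

```text
[0.4996 0.0831 0.3372] [0.4762 1.4482 0.6471] 0.0598690299425774
scene rear_grip 0.67 [228.7, 242.1] [0.5582 0.0811 0.142 ]
scene front_grip 0.89 [213.4, 138.8] [ 0.5385 -0.29    0.172 ]
wrist rear_grip 0.92 [256.5, 260.2] [0.5714 0.083  0.142 ]
top rear_grip 0.69 [195.1, 153.9] [0.5593 0.0873 0.142 ]
top front_grip 0.92 [321.7, 153.6] [ 0.5384 -0.2803  0.172 ]
expected [224.855  243.3771] [256.0413 258.5272] [214.1887 140.2279]
```

The networks find both tabs where they should be: the round basket standing at (0.57, 0.083), and the front one hanging on the spare hook. The gripper is clear of both.

```bash
python3 -c "
from workcell import arm
print(arm.job_done())"
```

```text
the job is handed in; nothing more can be done
None
```

The rectangular basket hangs on the formerly empty hook and the round one stands near the centre of the pad, both released and handed in at about 23 s; I viewed 11 pictures, one over the limit of 10, so the final placing was checked by the networks and not by eye.

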